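Clamp the bottle on the shaker with the turnbuckle

TASK

Pull the red-looped spring clip sideways out of the keeper studs at the front of the shaker and put it down on the bench. Then turn the turnbuckle sleeve by its spokes, upper spoke toward the bottle, so that both clamp bars draw in, until the pads hold the bottle: about half a turn past where they first touch it, stopping with a spoke level between the two studs so that I can refit the clip. Keep the bottle upright on the platform and leave everything else on the bench alone.

Things in the scene. Friction and masses are not known exactly. Their poses are not given: they have to be found in the camera images.
- shaker: White bench shaker, fixed, 240 x 230 mm, with a 280 x 256 mm clamping platform whose top is 74 mm above the bench. Origin: middle of the footprint, on the bench; x from its front (control panel) to its back, y to its left. Along its front lies the turnbuckle; two clamp bars (y = +-86 mm, with 22 mm round lugs on the turnbuckle's 11 mm threaded rods) run to the back.
- sleeve_centre (a point): Middle of the steel turnbuckle sleeve, on its axis along y (shaker frame -85, 0, 132 mm); 90 mm long, 20 mm thick; bearing blocks with 27 mm round tops at y = +-34 mm. On its 29 mm brass hub four dark spokes stand a quarter turn apart in the x-z plane, each ending in an eye 20.6 mm across, 7 mm thick, centred 42 mm from the axis. Push them with a fingertip.
- sleeve (a joint): Sleeve angle, rad: 0 as found (locked; a spoke each to the front, up, back and down), growing as it tightens: the upper spoke goes to the back, toward the bottle (about the shaker's +y). One turn draws both bars in by 8 mm each. Stiff, 0.14 N m of friction (4 N at an eye); stays where it is left. Range 0 to 11.
- keeper (a point): Point midway between the two keeper studs (shaker frame -127, 0, 132 mm): upright 12 mm steel pins at y = +-17 mm, tops 8.5 mm above this point, each cross-drilled along y at this height (6 mm). A front spoke's eye sits here when the spoke is level; at joint angles that are whole quarter turns.
- clip: Loose R-clip, 30 g. Origin: middle of its straight 4 mm steel leg, which runs along y from +27 to -27 mm, then turns up into a red loop; a thin sprung bow snaps over the nearer stud. As found its axes match the shaker's and the leg goes through both studs and the eye between, loop on the right (-y). Pulls out straight to -y with a few newtons; clear after 50 mm.
- clip_loop (a point): Centre of the clip's red pull loop: an upright ring in the clip's y-z plane, 31 mm outside diameter, 9 mm thick along x (grip it across this), at clip y = -42, z = +13 mm. Behind it (+x) are the sleeve, rod and bearing block, so keep the fingertips at about this height and open only some 30 mm.
- bottle: Reagent bottle with a blue cap, 66 mm in diameter, 100 mm high, about 0.2 kg, loose, standing on the platform between the pads, about 35 mm behind the shaker's middle. Origin: middle of its underside; z up.
- pad_left: Left (+y) black rubber clamping pad, 54 mm along x, 30 mm high, on its clamp bar by springs (2 N per mm, gives up to 14 mm). Origin: middle of the gripping face, facing -y, 118 mm above the bench; as found 38 mm left of the shaker's middle line.
- pad_right: Right (-y) black rubber clamping pad, like the left one. Origin: middle of the gripping face, facing +y, 118 mm above the bench; as found 38 mm right of the shaker's middle line.
- timer: White bench timer, 58 x 68 x 29 mm, bystander to the left.
- calculator: Black pocket calculator, 150 x 78 x 14 mm, bystander to the right. The bench between it and the shaker, near the robot, is clear; farther back (x above about 0.65 m) a shelf overhangs the right half of the bench.
- tape: Roll of green tape lying flat, 52 mm across, 19 mm high, bystander to the right.

How it is judged:
By the outcome, as a careful person would: the job done as asked, in the order asked, and still so for the second after the job is handed in, with the robot touching nothing.
It also fails if it takes over 61 s, if anything falls off the work surface, if the arm or the gripper's body presses on something with over 40 N, if the wrist force passes 120 N, or if a joint passes its speed limit or range.

ROBOT

A 7-joint arm with a two-finger parallel gripper is mounted at the origin on a cart in front of the work surface, level with it; the furniture and walls round the work are solid. World frame = base frame: x ahead of the robot, y to its left, z up, the work surface at z = 0. Lengths are in mm, angles in degrees, forces in N, time in s.
With the tool pointing down it reaches from about 400 to 925 mm from the base axis. Payload 4.1 kg.
Tool frame: the origin (TCP) lies between the finger pads; the fingertips stand 17 mm ahead of it and the grasp point (between the pads) lies 2 mm behind it (arm.tips_ahead is the distance from the TCP to the fingertips, in mm); z points along the fingers, y is the line along which they close (so a half turn about z gives the same grasp; the last joint's range is limited). The gripper opens to 85 mm and grips with 20 to 120 N. Pads are 22 mm wide; open, the fingers measure 114 mm over their backs; the gripper's body (76 mm by 85 mm) begins 54 mm behind the grasp point. The pads swing forward as they close: fully open they stand 13 mm farther back than shut.
Start: joints at [-77.922, 22.827, 2.584, 88.041, -1.071, 69.15, -2.905], TCP at [198.144, 619.1, 217.947] pointing down, gripper open.
Joint ranges: [-161.44, 161.44], [-28.35, 127.94], [-78.24, 83.42], [0, 140.83], [-78.03, 258.03], [13.02, 114.36], [-168.23, 168.23]. Speed limits (degrees/s): [147.25, 147.25, 180, 180, 180, 180, 180].

INTERFACE

Orientations are given as [roll, pitch, yaw] about the fixed x, y, z axes, in that order (R = Rz(yaw) Ry(pitch) Rx(roll)).
In Python, from bench import arm gives the robot as it stands.
- The arm moves only by the shell command python3 jog.py 'ROWS' [OPENING] [FORCE]. ROWS is rows parted by semicolons, their numbers by spaces, 1 to 5 of them, each of 4 numbers: dx, dy, dz in mm, then a turn about the tool's z in degrees; each row is the pose to reach, as a shift and turn from the pose commanded when the command began, along the tool's axes at that moment; what a row does not reach only later rows make up. A row lasts 1/8 s, in which the tool goes at most 62.5 mm and 10.7 degrees, less where a joint would pass 70% of its speed; a pose out of reach is approached as far as the arm can. OPENING is the finger opening in mm, set as the command begins (- or left out keeps the last). The fingers move at their own pace and stop on an object; FORCE is the grip in N (left out, the last holds). Time passes only in rows, so rows that do not move let the fingers close. It prints the time, the measured TCP pose, the force, the opening and the grip force at its end.
- arm.get_obs(): the state, without advancing time (a new reading comes with each control period).
- arm.grab_frame(name): name is "scene" or "top"; returns the picture (384x512x3 uint8, red, green, blue); there is no depth.
- arm.camera_model(name): a dict with "camera_matrix" (3x3 intrinsics, pixels), "k1" (the pictures are not rectified: a ray, as slopes to the right and down, at radius r is drawn at 1 + k1 r^2 times it, then the intrinsics apply), "R" (3x3) and "t" (3): a world point X has camera coordinates R X + t. Camera axes: x right, y down, z forward; pixel columns grow to the right and rows downward; lengths in mm; the calibration is good to about 2 mm. A picture is of the moment at which its call begins. camera_model takes no time and is no camera call.
- arm.job_done(): hands the job in; it is judged then, once.
The state is a dict: "time": time; "q": joint angles; "dq": joint speeds; "effort": joint torques, N m; "ee_pos": TCP position; "orientation": TCP orientation; "contact_force": force on the tool from outside, world axes, zero at the start; "wrist_torque": the same for the moment, N m; "width": finger opening in mm; "grip_force": force on a finger pad.
Only numpy, scipy, OpenCV 4.12 (cv2) and the standard library are available. Lean on these libraries where they do the work, as an engineer would, in place of code of your own. Each camera call takes 0.05 s, during which the arm holds its last target. There are 200 camera calls.

## Working session

There is one attempt and no reset: what is moved stays moved. The work goes in short steps, Python scripts to look and compute and a shell command to move; the robot and the scene stay as the last step left them, time stands still between calls to the robot, and variables do not carry over. Pictures are saved under pics/ and viewed, at most 10 in all, crops included, and the job is handed in when it is done.

```bash
ls; mkdir -p pics
python3 - <<'E'
from bench import arm
import cv2
for n in("scene","top"):
    cv2.imwrite(f"pics/{n}0.png",arm.grab_frame(n)[:,:,::-1])
    m=arm.camera_model(n); print(n,m)
o=arm.get_obs();print(o["time"],o["ee_pos"],o["orientation"],o["contact_force"],arm.tips_ahead)
E
```

```text
bench.py
jog.py
pics
scene {'camera_matrix': array([[470.69145954,   0.        , 260.40240138],
       [  0.        , 470.69145954, 195.69592398],
       [  0.        ,   0.        ,   1.        ]]), 'k1': 0.06691914813936939, 'R': array([[ 0.43527027, -0.90015806,  0.01597693],
       [-0.59414319, -0.30053978, -0.74610302],
       [ 0.67641234,  0.31526388, -0.66563881]]), 't': array([-144.60197757,  459.76025104, 1000.05025258])}
top {'camera_matrix': array([[377.37276635,   0.        , 254.54880401],
       [  0.        , 377.37276635, 195.47418544],
       [  0.        ,   0.        ,   1.        ]]), 'k1': -0.040097521639889736, 'R': array([[-0.02833441, -0.99959202,  0.00360049],
       [-0.99270529,  0.02771655, -0.11733713],
       [ 0.11718946, -0.0068989 , -0.99308561]]), 't': array([ 114.92382927,  541.16130686, 1174.18286489])}
0.1 [197.94760857 618.50011835 216.97397943] [-1.79898404e+02  6.27728593e-03  1.62256256e+02] [ 0.16948508  0.38382088 -0.32908977] 17.0
```

View pics/scene0.png

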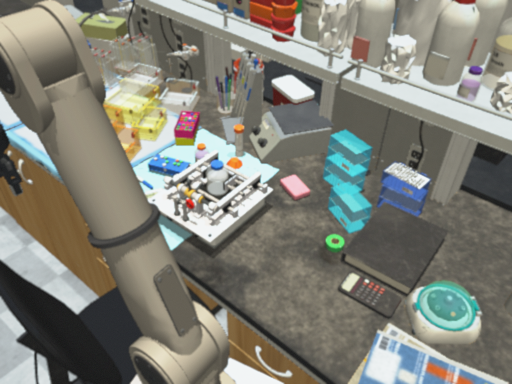

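View pics/top0.png

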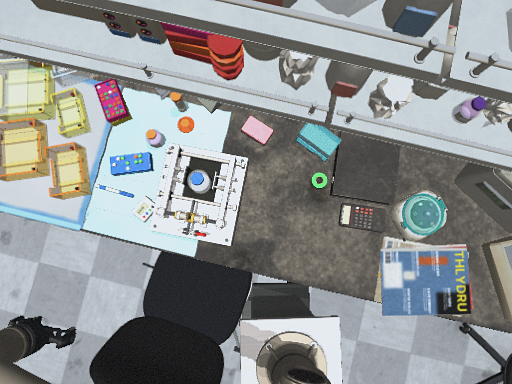

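The shaker lies left of the robot, around (200,200) in both views. The red loop is near (190,203) in the scene view and (201,234) in the top view. I'll enlarge both.

Run:
```python
import cv2
a=cv2.imread("pics/scene0.png")[140:250,140:290]; b=cv2.imread("pics/top0.png")[135:255,135:255]
cv2.imwrite("pics/s1.png",cv2.resize(a,(750,550),interpolation=cv2.INTER_CUBIC))
cv2.imwrite("pics/t1.png",cv2.resize(b,(600,600),interpolation=cv2.INTER_CUBIC))
```

```text
(no output)
```

View pics/s1.png

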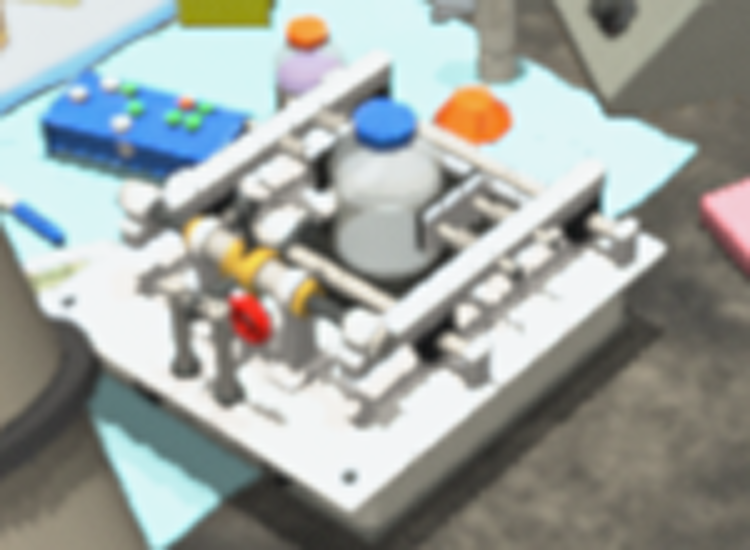

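View pics/t1.png

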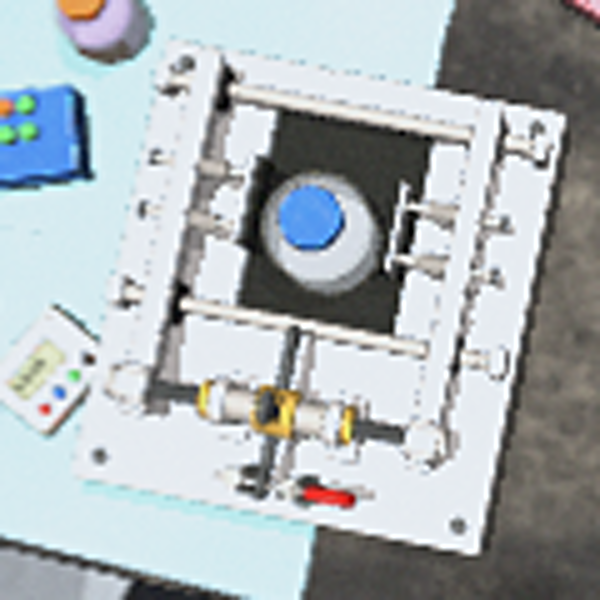

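Scene crop: red loop near (250,318), front studs near (185,340) and (228,360), bottle and pads behind, and platform front-right corner at (350,512). Top crop: platform corners at (77,475), (478,553), (566,113), (172,40), loop at (327,495), upper spoke eye at (266,407). I'll triangulate the loop and fit the shaker pose.

```bash
cat > h.py <<'E'
import numpy as np, cv2
from bench import arm
from scipy.optimize import least_squares
def proj(n,X):
    m=arm.camera_model(n); c=np.atleast_2d(X)@m["R"].T+m["t"]; s=c[:,:2]/c[:,2:]
    s=s*(1+m["k1"]*(s**2).sum(1,keepdims=True)); K=m["camera_matrix"]
    return s*[K[0,0],K[1,1]]+K[:2,2]
def tri(ps,pt,x0=(600,200,100)):
    r=least_squares(lambda X:np.r_[proj("scene",X)[0]-ps,proj("top",X)[0]-pt],x0); return r.x,r.fun
def red(n,box,img=None):
    if img is None: img=arm.grab_frame(n)
    f=img.astype(float); x0,y0,x1,y1=box
    w=np.clip(f[...,0]-np.maximum(f[...,1],f[...,2])-60,0,None); m=np.zeros_like(w); m[y0:y1,x0:x1]=w[y0:y1,x0:x1]
    v,u=np.mgrid[:384,:512]; return np.array([(u*m).sum(),(v*m).sum()])/m.sum()
def W(p,X):
    c,s=np.cos(p[2]),np.sin(p[2]); X=np.atleast_2d(X)
    return np.c_[p[0]+c*X[:,0]-s*X[:,1],p[1]+s*X[:,0]+c*X[:,1],X[:,2]]
E
python3 - <<'E'
from h import *
s=cv2.imread("pics/scene0.png")[:,:,::-1]; t=cv2.imread("pics/top0.png")[:,:,::-1]
ls=red("scene",(180,190,205,215),s); lt=red("top",(190,228,212,240),t)
print(ls,lt); L,res=tri(ls,lt); print("loop",L,res)
T=lambda a:135+(np.array(a)+.5)/5-.5
S=lambda a:140+(np.array(a)+.5)/5-.5
tp=[(-140,128,74),(-140,-128,74),(140,-128,74),(140,128,74),(-85,86,143),(-85,-86,143),(-85,0,174)]
ti=T([(77,475),(478,553),(566,113),(172,40),(128,385),(427,442),(266,407)])
sp=[(-140,-128,74),(140,-128,74)]; si=S([(350,512),(665,248)])
lp=[(-127,-42,145)]
def f(p): return np.r_[(proj("top",W(p,tp))-ti).ravel(),(proj("scene",W(p,sp))-si).ravel(),(proj("top",W(p,lp))-lt).ravel(),(proj("scene",W(p,lp))-ls).ravel()]
r=least_squares(f,(L[0]+130,L[1],-.2),loss="soft_l1"); p=r.x
print(p,np.degrees(p[2])); print(f(p).reshape(-1,2).round(1).tolist()); print("loop fit",W(p,lp),"keeper",W(p,[(-127,0,132)]),"sleeve",W(p,[(-85,0,132)]))
cap=[(35,0,174)];print("cap",proj("top",W(p,cap)),proj("scene",W(p,cap)))
E
```

```text
[189.6869701  202.87862561] [200.20636095 233.8306213 ]
loop [424.53207148 258.74320594 147.9725231 ] [ 0.07180751  0.00260221 -0.06485221  0.03992926]
[ 5.53924681e+02  2.70964574e+02 -2.23829003e-01] -12.82445720958116
[[-1.4, -0.9], [0.3, 0.1], [0.8, -0.7], [-0.3, -1.5], [0.2, 0.6], [-1.4, 0.8], [-0.3, 1.3], [1.2, -1.7], [1.3, -1.2], [0.3, 1.4], [-0.4, 1.7]]
loop fit [[420.77021647 258.20179714 145.        ]] keeper [[430.09273507 299.15409435 132.        ]] sleeve [[471.04503228 289.83157575 132.        ]]
cap [[196.61693868 175.81463229]] [[218.02624025 161.68227784]]
```
Loop at z 148 measured vs. 145; x 424.5 vs 420.8; y 258.5. Good within ~3mm. Yaw -12.8°. Average loop: ~ (423,258.5,146).

Triangulated loop (424.5, 258.7, 148) against the fit (420.8, 258.2, 145): they agree to about 4 mm, so I can act on it. Next I work out the approach in tool axes.

Add to h.py:
```python
from scipy.spatial.transform import Rotation as Ro
P=np.array([556.0,271.4,np.radians(-12.82)])
def delta(*targets,yaw=None):
    o=arm.get_obs(); R=Ro.from_euler("xyz",o["orientation"],degrees=True)
    for t in targets: print("rows",(R.inv().apply(np.array(t)-o["ee_pos"])).round(1),"turn",None if yaw is None else round(-(yaw-o["orientation"][2]),1))
def st():
    o=arm.get_obs(); ee=o["ee_pos"]; c,s=np.cos(P[2]),np.sin(P[2]); d=ee[:2]-P[:2]
    print("t",round(o["time"],2),"ee",ee.round(1),"rpy",o["orientation"].round(1),"shaker",[round(c*d[0]+s*d[1],1),round(-s*d[0]+c*d[1],1)],"F",o["contact_force"].round(1),"w",round(o["width"],1),o["grip_force"].round(1) if hasattr(o["grip_force"],"round") else o["grip_force"])
```

Run:
```python
from h import *
delta((423.5,258.5,217),(423.5,258.5,162),yaw=77.2)
print(proj("top",[(430,90,0),(350,90,0),(300,90,0)]), W(P,[(-127,-42,145),(-127,0,132),(-140,-128,74)]))
```

```text
rows [-324.5 -274.1    0.5] turn 85.1
rows [-324.5 -274.    55.5] turn 85.1
[[258.48671299 231.4706798 ]
 [259.21794227 256.37266996]
 [259.67927033 272.10104601]] [[422.84652833 258.62686487 145.        ]
 [432.16586109 299.57988718 132.        ]
 [391.08814956 177.6552317   74.        ]]
```

```bash
python3 jog.py '-42 -35 0 10.6; -84 -70 0 21.2; -126 -105 0 31.8; -168 -140 0 42.4; -210 -175 0 53' 26 40 && python3 jog.py '0 0 0 0'
python3 -c "
from h import *
st();delta((423.5,258.5,217),(423.5,258.5,162),yaw=77.2)"
```

```text
time: 0.72
ee_pos: [345.4, 386.6, 217.6]
orientation: [-180.0, 0.0, 108.9]
contact_force: [1.3, 0.0, 0.0]
width: 25.8
grip_force: 0.0
time: 0.85
ee_pos: [347.9, 383.5, 217.9]
orientation: [180.0, 0.1, 108.7]
contact_force: [0.1, 0.4, -0.4]
width: 26.1
grip_force: 0.0
t 0.85 ee [347.9 383.5 217.9] rpy [1.800e+02 1.000e-01 1.087e+02] shaker [np.float64(-227.7), np.float64(63.1)] F [ 0.1  0.4 -0.4] w 26.1 0.0
rows [-142.6   31.4    1.1] turn 31.5
rows [-142.5   31.4   56.1] turn 31.5
```

```bash
python3 jog.py '-48 10 0 10.5; -95 21 0 21; -142.6 31.4 0 31.5; -142.6 31.4 10 31.5;-142.6 31.4 10 31.5'
python3 -c "
from h import *
st();delta((423.5,258.5,162),yaw=77.2);cv2.imwrite('pics/s2.png',cv2.resize(arm.grab_frame('scene')[140:250,140:290,::-1],(750,550),interpolation=cv2.INTER_CUBIC));print(arm.tips_ahead)"
```

```text
time: 1.48
ee_pos: [420.1, 265.0, 206.9]
orientation: [-179.9, 0.1, 77.9]
contact_force: [-0.5, 0.4, -0.8]
width: 26.0
grip_force: 0.0
t 1.48 ee [420.1 265.  206.9] rpy [-1.799e+02  1.000e-01  7.790e+01] shaker [np.float64(-131.1), np.float64(-36.4)] F [-0.5  0.4 -0.8] w 26.0 0.0
rows [-5.6  4.7 44.9] turn 0.7
17.0
```

View pics/s2.png

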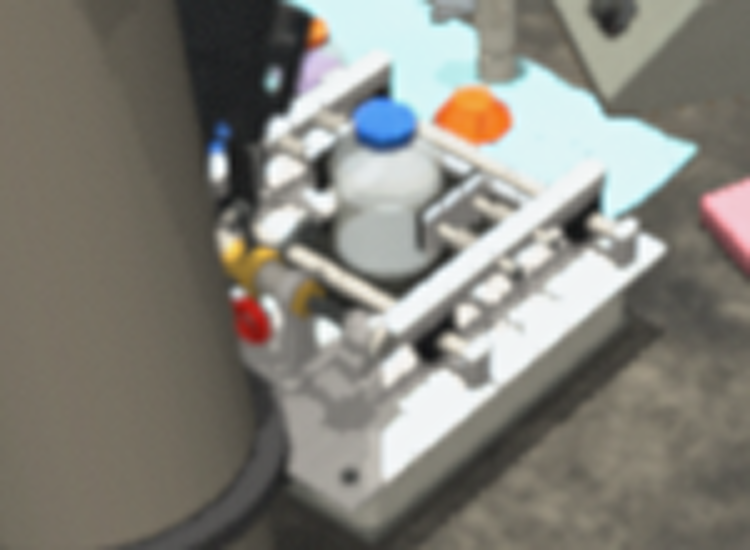

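The picture shows the arm now blocking the fingers. The loop is still visible at (250,318). I go on by pose: settle, then descend.

```bash
python3 jog.py '0 0 0 0;0 0 0 0'
python3 -c "
from h import *
st();delta((423.5,258.5,162),yaw=77.2)"
```

```text
time: 1.78
ee_pos: [421.1, 265.2, 208.0]
orientation: [180.0, -0.0, 77.9]
contact_force: [0.5, -1.1, -0.7]
width: 26.4
grip_force: 0.0
t 1.77 ee [421.1 265.2 208. ] rpy [180.   -0.   77.9] shaker [np.float64(-130.2), np.float64(-36.0)] F [ 0.5 -1.1 -0.7] w 26.4 0.0
rows [-6.   3.8 46. ] turn 0.7
```

```bash
python3 jog.py '-6 3.8 0 0.7; -6 3.8 20 0.7; -6 3.8 35 0.7;-6 3.8 46 0.7;-6 3.8 46 0.7'
python3 -c "
from h import *
st();delta((423.5,258.5,162),yaw=77.2)"
```

```text
time: 2.4
ee_pos: [423.4, 257.1, 161.1]
orientation: [-179.9, 0.1, 77.0]
contact_force: [-0.6, -0.0, -0.1]
width: 26.1
grip_force: 0.0
t 2.4 ee [423.4 257.1 161.1] rpy [-1.799e+02  1.000e-01  7.700e+01] shaker [np.float64(-126.1), np.float64(-43.4)] F [-0.6 -0.  -0.1] w 26.1 0.0
rows [ 1.4 -0.2 -0.9] turn -0.2
```

Now I close and watch where the force goes.

```bash
python3 jog.py '0 0 0 0;0 0 0 0;0 0 0 0;0 0 0 0' 0 40; python3 -c "
from h import *
st()"
```

```text
time: 2.9
ee_pos: [424.0, 257.6, 162.1]
orientation: [180.0, -0.0, 77.1]
contact_force: [0.4, -0.4, 0.3]
width: -0.1
grip_force: 0.0
t 2.9 ee [424.  257.6 162.1] rpy [180.   -0.   77.1] shaker [np.float64(-125.6), np.float64(-42.7)] F [ 0.4 -0.4  0.3] w -0.1 0.0
```

Closed to zero with no grip, so I missed. I'll check where the loop is and where the fingers are.

```bash
python3 -c "
from h import *
s=arm.grab_frame('scene');t=arm.grab_frame('top')
print(red('scene',(180,190,205,215),s),red('top',(190,228,212,240),t))
a=cv2.resize(s[165:225,160:230,::-1],(700,600),interpolation=cv2.INTER_CUBIC)[:,:400]
b=cv2.resize(t[205:265,170:210,::-1],(400,600),interpolation=cv2.INTER_CUBIC)
cv2.imwrite('pics/c3.png',np.hstack([a,b]))
print(proj('scene',[(424,257.6,145),(423.5,258.5,146)]),proj('top',[(424,257.6,145)]))"
```

```text
[189.73838045 203.61092477] [nan nan]
[[190.10742114 203.94083247]
 [189.69111549 203.67873569]] [[200.68808618 234.06335311]]h.py:14: RuntimeWarning: invalid value encountered in divide
  v,u=np.mgrid[:384,:512]; return np.array([(u*m).sum(),(v*m).sum()])/m.sum()
```

View pics/c3.png

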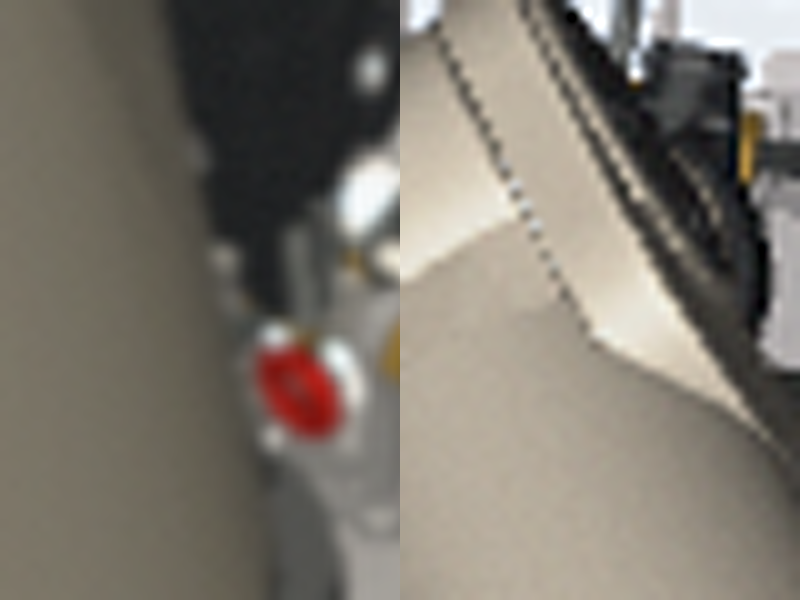

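```bash
python3 -c "
from h import *
print('tip s2',proj('scene',[(421,265,191),(421,265,208)]).round(1).tolist())
print('c3',proj('scene',[(424,257.6,z) for z in (145,150,155,160,165,170,180,190,214)]).round(1).tolist())
print('ring top/bot/y',proj('scene',[(423.5,258.5,161),(423.5,258.5,130),(426.9,273.6,146),(420.1,243.4,146)]).round(1).tolist())
"
python3 - <<'E'
import sys; sys.path.insert(0,'.')
from h import *
s=cv2.imread('pics/c3.png')[::20,200:400:20].max(2); print(s)
E
```

```text
tip s2 [[185.6, 190.9], [185.0, 186.0]]
c3 [[190.1, 203.9], [190.0, 202.6], [189.8, 201.2], [189.6, 199.8], [189.5, 198.4], [189.3, 197.0], [189.0, 194.2], [188.7, 191.4], [187.9, 184.4]]
ring top/bot/y [[189.2, 199.6], [190.2, 208.0], [185.6, 201.2], [193.8, 206.2]]
[[ 37  35  38  36  34  34  36  39  33  43]
 [ 36  35  35  34  34  35  38  36  36  40]
 [ 33  35  36  40  36  36  37  35  37  52]
 [ 35  36  38  37  35  35  35  34  95 129]
 [ 35  33  35  35  34  33  37  33 102 123]
 [ 36  35  36  36  34  36  35  36  46  45]
 [ 35  33  35  36  34  35  36  35  36  36]
 [ 64  35  36  37  34  36  35  34  48  68]
 [ 82  38  35  35  37  36  36  44 133 198]
 [ 59  33  34  37  34  36  30 101 242 246]
 [ 64  35  33  34  35  39  65 170 252 243]
 [ 74  35  34  36  37  54  73 156 244 149]
 [ 79  66  40  35  54  96  68  94 133 117]
 [ 83 123  72  35  52  96  71  90 104 172]
 [ 84  88  60  33  46  94  76 128 132  85]
 [ 86  91  91  41  40  91  79 113 131 148]
 [ 88  80  80  77  95  98  98 123 139 159]
 [ 91  79  73 122 184 117 116 157 138 140]
 [ 91  83  95 119 138 145 149 247 151 129]
 [ 93  84  88 122 125 147 175 173 197 116]
 [ 96  87  87 118 152 126 153 163 187 121]
 [ 98  89  82  99 138 139 132 142 146 125]
 [ 99  91  80 107 155 124 124 145 143 124]
 [ 99  93  83  66  87 116 124 128 127 123]
 [100  96  86  68  73  91 128 128 130 124]
 [102  96  88  79  83  83 106 135 131 128]
 [102  98  90  80  81  83  87 128 134 160]
 [104  99  91  83  79  84  83 133 148 144]
 [104 100  94  82  76  83  83 107 163 162]
 [106 101  96  83  69  83  82  92 162 163]]
```

The loop is unobscured and centred where expected, at crop (300,392), pixel (190,204). The fingers end just above it, so the tips are higher than I reckoned. I'll reopen to 23, go 10 mm lower with checks, and close again.

```bash
python3 jog.py '0 0 0 0;0 0 0 0' 23 40; python3 jog.py '0.5 -0.3 5 0;0.5 -0.3 5 0'; python3 jog.py '0 0 5 0;0 0 5 0';python3 jog.py '0 0 0 0;0 0 0 0;0 0 0 0' 0 40
```

```text
time: 3.25
ee_pos: [423.9, 257.5, 161.9]
orientation: [180.0, -0.0, 77.1]
contact_force: [-0.1, 0.2, -1.0]
width: 22.8
grip_force: 0.0
time: 3.5
ee_pos: [423.3, 257.9, 156.4]
orientation: [-180.0, 0.0, 77.1]
contact_force: [-0.4, -0.3, -0.1]
width: 22.9
grip_force: 0.0
time: 3.75
ee_pos: [423.4, 257.8, 151.4]
orientation: [-180.0, 0.0, 77.1]
contact_force: [0.6, 0.1, 0.0]
width: 23.0
grip_force: 0.0
time: 4.12
ee_pos: [423.8, 258.1, 152.0]
orientation: [180.0, -0.0, 77.1]
contact_force: [-0.1, -1.6, -0.3]
width: 0.4
grip_force: 0.0
```

Still nothing between the fingers. I'll compare a closed and an open picture to locate them.

```bash
python3 -c "
from h import *
np.save('a.npy',arm.grab_frame('scene'))"; python3 jog.py '0 0 0 0;0 0 0 0' 23 40 | tail -2; python3 -c "
from h import *
a=np.load('a.npy');b=arm.grab_frame('scene')
d=np.abs(a.astype(int)-b).max(2); ys,xs=np.where(d>25); print(len(xs),xs.min(),xs.max(),ys.min(),ys.max())
print(d[180:215,176:204:1])
f=lambda s:cv2.resize(s[175:220,175:205,::-1],(400,600),interpolation=cv2.INTER_NEAREST)
cv2.imwrite('pics/c4.png',np.hstack([f(a),f(b)]))
print(red('scene',(180,190,205,215),b))"
```

```text
width: 22.9
grip_force: 0.0
295 89 207 88 203
[[  1   4  11   8   3   1   1   4   0   2   4   3   2   4   1   1   3   5
    2   3   3   3  14   5  44  56  26   1]
 [  1   5  14  25  10   2   2   1   2   4   2   3   1   4   3   5   4   3
    5   7  15   3  17  12   5  13   6   1]
 [  0   2  14  33  20   4   1   0   1   1   3   2   4   7   7   4   5   8
   17  66  99  68  20   4   2   2   1   1]
 [  1   2  27  70  74  33   3   3   3   4   1   3  10  14  11   5   4   4
   54 140 188 133  61  16   1   2   1   1]
 [  2   4  46 113 135  67   2   3   2   7   2   2   3   8   5   2   2  13
   76 172 188 127  63  21   1   0   1   1]
 [  3   2  25  77 106  53   6  12   6   2   2   7  15   4   4   4   1  13
   72 161 175 126  55   9   2   2   3   2]
 [  1   2   5  23  47  19  16  25   8   2   7  32  49  21   3   4   1  15
   68 141 158 111  29   1   3   2   2   3]
 [  0   1   4   2   5   3  11  16   9   0   9  50  70  32   3  16  25  37
   89 132 125  68  11   2   1   1   2   0]
 [  1   0   1   1   3   4   2   6   4   3  14  63  95  45  11  35  49  50
   77  97  72  35   4   1   2   1   3   1]
 
[... 2369 characters left out ...]
  0   1   2   1   1   1   1   1   1   1   2
    2   1   0   1   1   1   0   1   1   1]
 [  1   1   1   2   1   1   1   1   0   1   2   1   1   2   1   0   1   1
    2   1   1   1   1   1   1   1   1   1]
 [  1   1   2   2   2   1   2   1   2   1   2   1   1   1   1   1   1   1
    1   1   1   1   0   1   1   0   1   1]
 [  0   2   2   1   1   1   1   1   1   1   1   2   2   1   2   1   1   1
    1   4   2   1   1   1   2   1   1   1]
 [  1   3   1   2   1   1   2   1   0   0   2   1   1   1   2   1   1   2
    5   9   3   1   1   1   2   0   0   0]
 [  1   0   0   0   1   1   1   1   1   2   1   1   2   2   1   3   0   1
    1   7   3   1   1   1   2   1   0   1]]
[190.27518428 204.21130221]
```

View pics/c4.png

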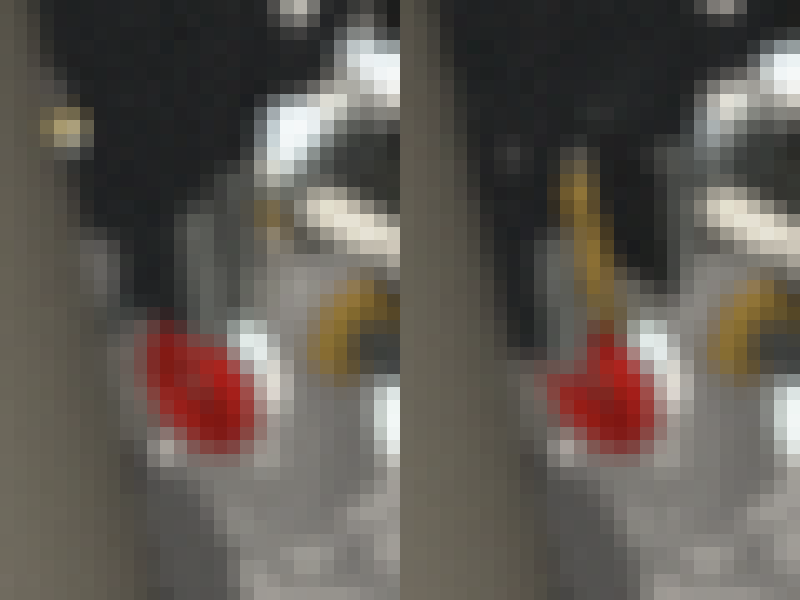

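Left (closed), the finger ends at crop y≈315, just at the loop's top. Right (open), the near finger ends at (540,360) and the far one at about (650,300), straddling the loop top. The fingers are aligned, but about 25 mm higher than reckoned relative to the loop. I'll go lower in steps, checking the force.

```bash
python3 jog.py '0 0 5 0;0 0 5 0'|grep -E "ee_pos|contact"; python3 jog.py '0 0 5 0;0 0 5 0'|grep -E "ee_pos|contact";python3 jog.py '0 0 0 0;0 0 0 0;0 0 0 0' 0 40
```

```text
ee_pos: [423.4, 257.8, 146.4]
contact_force: [0.5, 0.1, 0.5]
ee_pos: [423.4, 257.8, 141.4]
contact_force: [-0.3, -0.3, -0.3]
time: 5.35
ee_pos: [423.7, 258.1, 142.0]
orientation: [-180.0, -0.0, 77.1]
contact_force: [-0.0, 0.6, 0.3]
width: 6.8
grip_force: 39.3
```

Gripped at 6.8 mm, so only on the loop's rounded top. That confirms the height error, so I reopen, go 9 mm lower and grip properly.

```bash
python3 jog.py '0 0 0 0;0 0 0 0' 23 40|tail -2; python3 jog.py '0 0 5 0;0 0 5 0'|grep -E "ee_pos|contact"; python3 jog.py '0 0 4 0;0 0 4 0'|grep -E "ee_pos|contact";python3 jog.py '0 0 0 0;0 0 0 0;0 0 0 0' 0 50
```

```text
width: 23.1
grip_force: 0.0
ee_pos: [423.4, 257.8, 136.4]
contact_force: [-0.2, 0.7, -0.0]
ee_pos: [423.5, 257.9, 132.5]
contact_force: [1.2, 0.0, 0.4]
time: 6.48
ee_pos: [423.7, 258.1, 133.0]
orientation: [180.0, -0.0, 77.1]
contact_force: [-0.3, 0.1, 0.7]
width: 6.8
grip_force: 50.0
```

```bash
python3 jog.py '-5 0 0 0;-10 0 0 0;-15 0 0 0;-20 0 0 0'; python3 jog.py '-12 0 0 0;-24 0 0 0;-36 0 0 0;-45 0 0 0;-45 0 0 0'
python3 -c "
from h import *
s=arm.grab_frame('scene');print(red('scene',(170,180,240,240),s));st()"
```

```text
time: 6.98
ee_pos: [419.0, 237.3, 132.8]
orientation: [-180.0, 0.1, 77.0]
contact_force: [-0.5, -0.9, 0.3]
width: 7.0
grip_force: 50.1
time: 7.6
ee_pos: [409.0, 193.9, 133.0]
orientation: [-180.0, -0.0, 77.0]
contact_force: [-0.2, -0.1, -0.6]
width: 7.4
grip_force: 50.1
[210.17706237 215.68209256]
t 7.65 ee [409.3 194.6 133. ] rpy [180.  -0.  77.] shaker [np.float64(-126.1), np.float64(-107.4)] F [ 0.1  0.7 -1.2] w 7.3 50.069241932651494
```

```bash
python3 -c "
from h import *
print(proj('scene',[(409.2,194.5,146)]));delta((415,72,130),(415,72,40),yaw=77)"
```

```text
[[207.54067151 214.39407775]]
rows [-118.2   33.1    3. ] turn 0.0
rows [-118.3   33.1   93. ] turn 0.0
```

```bash
python3 jog.py '-40 11 0 0;-80 22 0 0;-118 33 0 0;-118 33 30 0;-118 33 60 0'|grep -E "ee_pos|contact|wid"; python3 jog.py '0 0 15 0;0 0 30 0;0 0 40 0;0 0 40 0'
python3 -c "
from h import *
s=arm.grab_frame('scene');t=arm.grab_frame('top');print(red('scene',(200,190,300,330),s),red('top',(215,200,290,275),t));st()
a=red('scene',(200,190,300,330),s);print(proj('scene',[(415,72,z) for z in (20,30,40,50)]))
f=lambda s,u,v:cv2.resize(s[v-30:v+30,u-20:u+20,::-1],(400,600),interpolation=cv2.INTER_CUBIC)
cv2.imwrite('pics/c5.png',np.hstack([f(s,int(a[0]),int(a[1])),f(t,258,238)]))"
```

```text
ee_pos: [415.9, 72.6, 72.7]
contact_force: [0.2, 0.3, -0.8]
width: 7.2
time: 8.78
ee_pos: [414.7, 72.3, 32.5]
orientation: [-180.0, 0.0, 77.1]
contact_force: [0.8, -0.3, -0.7]
width: 6.9
grip_force: 50.1
[266.4457478  235.62756598] [nan nan]
t 8.88 ee [415.4  72.4  33.2] rpy [180.  -0.  77.] shaker [np.float64(-93.0), np.float64(-225.2)] F [0.  1.2 0.4] w 6.8 50.07281202269951
[[250.00704671 260.21968318]
 [250.01275448 257.80893329]
 [250.01848415 255.37370689]
 [250.02423554 252.91360328]]h.py:14: RuntimeWarning: invalid value encountered in divide
  v,u=np.mgrid[:384,:512]; return np.array([(u*m).sum(),(v*m).sum()])/m.sum()
```

View pics/c5.png

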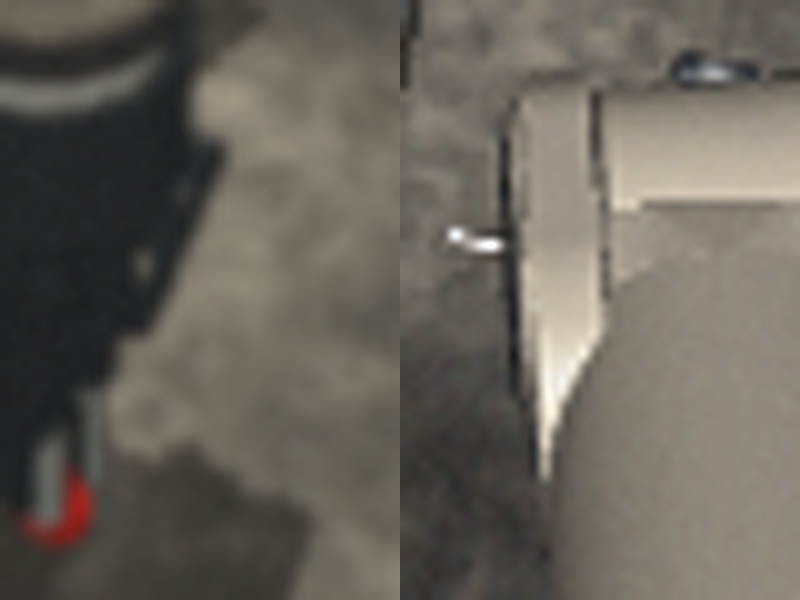

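The left half shows the loop firmly between the fingertips, red at crop (60,510). The right half shows the leg end at (455,240), level. Lowering in small steps.

```bash
for i in 1 2 3; do :; done; python3 jog.py '0 0 5 0;0 0 10 0'|grep -E "ee_pos|contact|wid"; python3 jog.py '0 0 4 0;0 0 4 0'|grep -E "ee_pos|contact"; python3 jog.py '0 0 3 0;0 0 3 0'|grep -E "ee_pos|contact"
```

```text
ee_pos: [415.2, 72.5, 22.9]
contact_force: [-0.3, 0.7, -0.3]
width: 7.3
ee_pos: [414.6, 72.2, 18.6]
contact_force: [-0.8, 0.8, 0.7]
ee_pos: [414.8, 72.3, 15.8]
contact_force: [-0.3, -0.4, -1.4]
```

```bash
python3 jog.py '0 0 3 0;0 0 3 0'|grep -E "ee_pos|contact"; python3 jog.py '0 0 3 0;0 0 3 0'|grep -E "ee_pos|contact"; python3 jog.py '0 0 2 0;0 0 2 0'|grep -E "ee_pos|contact|wid"
```

```text
ee_pos: [414.7, 72.3, 12.7]
contact_force: [1.0, -0.6, -0.7]
ee_pos: [414.7, 72.3, 9.7]
contact_force: [0.5, 0.5, 0.5]
ee_pos: [414.8, 72.3, 7.8]
contact_force: [-0.1, 0.3, -1.3]
width: 7.1
```

```bash
python3 jog.py '0 0 2 0;0 0 2 0'|grep -E "ee_pos|contact"; python3 jog.py '0 0 2 0;0 0 2 0'|grep -E "ee_pos|contact"; python3 jog.py '0 0 0 0;0 0 0 0;0 0 0 0' 30 50; python3 jog.py '0 0 -15 0;0 0 -40 0;0 0 -80 0; 0 0 -130 0;0 0 -185 0'
python3 -c "
from h import *
s=arm.grab_frame('scene');t=arm.grab_frame('top');print(red('scene',(200,190,300,330),s),red('top',(215,200,290,275),t))"
```

```text
ee_pos: [414.8, 72.3, 5.8]
contact_force: [0.2, -0.3, -0.6]
ee_pos: [414.8, 72.3, 3.8]
contact_force: [-0.1, 0.2, -1.2]
time: 11.25
ee_pos: [415.1, 72.3, 4.0]
orientation: [180.0, -0.0, 77.0]
contact_force: [0.3, 0.1, -0.2]
width: 30.4
grip_force: 0.1
time: 11.88
ee_pos: [414.4, 71.7, 191.0]
orientation: [-180.0, -0.0, 77.0]
contact_force: [-0.0, 1.3, -0.1]
width: 29.8
grip_force: 0.0
[256.14522727 256.43340909] [nan nan]h.py:14: RuntimeWarning: invalid value encountered in divide
  v,u=np.mgrid[:384,:512]; return np.array([(u*m).sum(),(v*m).sum()])/m.sum()
```

Clip released, now closing the fingers. Measured so far: the tips are about 12 mm above the reported TCP z. I'll place the closed fingertip in front of the upper spoke.

```bash
python3 -c "
from h import *
w=W(P,[(-137,0,191),(-137,0,140)]);print(w);delta(*w,yaw=77.18)"
```

```text
[[422.4151415  301.79877594 191.        ]
 [422.4151415  301.79877594 140.        ]]
rows [223.5 -48.2   5.6] turn -0.2
rows [223.1 -48.7  56.6] turn -0.2
```

```bash
python3 jog.py '56 -12 0 0;112 -24 0 0;168 -36 0 0;223 -48.5 0 0;223 -48.5 0 0' 0 80|grep -E "ee_pos"; python3 -c "
from h import *
st()
w=W(P,[(-137,0,140)]);delta(*w,yaw=77.18)
s=arm.grab_frame('scene');t=arm.grab_frame('top');print(red('scene',(200,220,290,330),s),red('top',(215,200,290,275),t));cv2.imwrite('pics/full6.png',s[:,:,::-1])"
```

```text
ee_pos: [416.2, 305.4, 189.0]
t 12.6 ee [416.2 305.4 189. ] rpy [ 1.80e+02 -1.00e-01  7.75e+01] shaker [np.float64(-143.9), np.float64(2.1)] F [ 0.5 -1.2  0.1] w -0.0 0.0
rows [-2.2  6.9 49. ] turn 0.3
[254.14651548 259.51293158] [264.98141329 229.65228827]
```

```bash
python3 -c "
from h import *
print(tri((254.15,259.5),(264.98,229.65),(415,72,10)))"; python3 jog.py '0 0 0 0;0 0 20 0;0 0 40 0;0 0 47 0;0 0 47 0'|grep -E "ee_pos|contact"; python3 -c "
from h import *
st()
w=W(P,[(-137,0,140)]);delta(*w,yaw=77.18)"
```

```text
(array([435.10692986,  69.02835296,   3.5372645 ]), array([ 0.04915111, -0.00247783, -0.0493583 ,  0.02881081]))
ee_pos: [417.7, 299.6, 142.0]
contact_force: [0.3, 0.2, -0.5]
t 13.32 ee [417.7 299.6 142. ] rpy [-180.    0.   77.] shaker [np.float64(-141.1), np.float64(-3.2)] F [ 0.3  0.2 -0.5] w 0.2 0.0
rows [3.2 4.1 2. ] turn -0.2
```

Clip lies flat on the bench (loop centre z≈3.5, at (435,69)). Now I approach the upper spoke and feel for contact.

```bash
python3 jog.py '3 9 1 0;3 15 1 0;3 18 1 0;3 18 1 0'|grep -E "ee_pos|contact"; for f in 1; do python3 jog.py '0 3 0 0;0 3 0 0'|grep -E "ee_pos|contact"; python3 jog.py '0 3 0 0;0 3 0 0'|grep -E "ee_pos|contact";python3 jog.py '0 3 0 0;0 3 0 0'|grep -E "ee_pos|contact"; python3 jog.py '0 3 0 0;0 3 0 0'|grep -E "ee_pos|contact"; done; python3 -c "
from h import *
st()"
```

```text
ee_pos: [436.2, 299.2, 141.0]
contact_force: [-0.7, 0.5, -0.1]
ee_pos: [438.8, 298.7, 140.9]
contact_force: [-0.3, -0.2, 0.4]
ee_pos: [441.9, 298.0, 141.0]
contact_force: [0.1, 0.0, 0.2]
ee_pos: [444.9, 297.3, 141.0]
contact_force: [0.5, -0.1, 0.4]
ee_pos: [447.8, 296.6, 140.9]
contact_force: [0.1, -0.7, -0.3]
t 14.82 ee [447.8 296.6 140.9] rpy [180.  -0.  77.] shaker [np.float64(-111.1), np.float64(0.5)] F [ 0.1 -0.7 -0.3] w -0.0 0.0
```

```bash
python3 jog.py '0 2 0 0;0 2 0 0'|grep -E "ee_pos|contact"; python3 jog.py '0 2 0 0;0 2 0 0'|grep -E "ee_pos|contact";python3 jog.py '0 2 0 0;0 2 0 0'|grep -E "ee_pos|contact"; python3 jog.py '0 2 0 0;0 2 0 0'|grep -E "ee_pos|contact"; python3 -c "
from h import *
st()"
```

```text
ee_pos: [449.6, 296.2, 141.0]
contact_force: [0.7, 0.5, 0.6]
ee_pos: [450.3, 296.1, 140.9]
contact_force: [-4.9, 0.3, 2.7]
ee_pos: [453.2, 295.6, 141.0]
contact_force: [-3.2, -0.4, 2.2]
ee_pos: [455.6, 295.1, 141.0]
contact_force: [-2.5, 1.5, 2.9]
t 15.82 ee [455.6 295.1 141. ] rpy [180.   -0.   77.1] shaker [np.float64(-103.1), np.float64(0.9)] F [-2.5  1.5  2.9] w -0.1 1.7318972758948803
```

Contact at reported TCP (450.3, 296.1), shaker x≈-108.5, with 4.9 N breakaway. This is my zero-angle reference. The sleeve is turning, so I finish the first stroke.

```bash
python3 jog.py '0 7 0 0;0 14 0 0;0 21 0 0;0 27 0 0;0 27 0 0'|grep -E "ee_pos|contact";  python3 -c "
from h import *
st()"; python3 jog.py '0 0 -22 0;0 0 -45 0;0 -35 -45 0;0 -72 -45 0;0 -72 -45 0'|grep -E "ee_pos|contact"; python3 -c "
from h import *
st()
s=arm.grab_frame('scene');t=arm.grab_frame('top')
f=lambda s,u,v:cv2.resize(s[v-30:v+30,u-20:u+20,::-1],(400,600),interpolation=cv2.INTER_CUBIC)
cv2.imwrite('pics/c7.png',np.hstack([f(s,192,195),f(t,190,218)]))"
```

```text
ee_pos: [480.0, 287.9, 139.1]
contact_force: [-5.0, 1.2, -2.2]
t 16.45 ee [480.  287.9 139.1] rpy [-179.8    0.2   77. ] shaker [np.float64(-77.8), np.float64(-0.7)] F [-5.   1.2 -2.2] w -0.1 2.5877189600942074
ee_pos: [410.9, 305.4, 185.9]
contact_force: [0.1, -0.1, -0.2]
t 17.07 ee [410.9 305.4 185.9] rpy [179.9  -0.   77.2] shaker [np.float64(-149.0), np.float64(1.0)] F [ 0.1 -0.1 -0.2] w -0.2 0.0
```

View pics/c7.png

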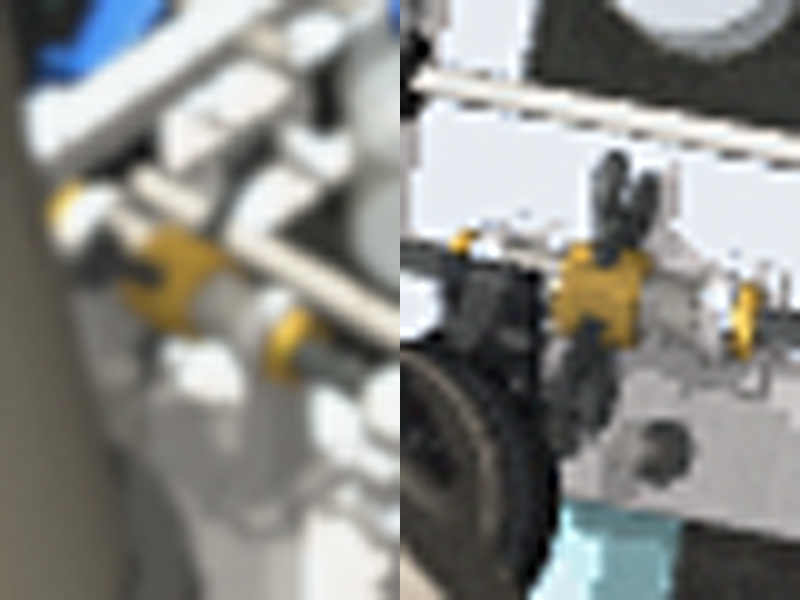

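The spokes are turned about 47°: the back one at (610,170) in the top half, and the next one front-up at (590,380), ready for the next stroke.

```bash
python3 jog.py '0 0 22 0;0 0 45 0;0 15 45 0;0 30 45 0;0 45 45 0'|grep -E "ee_pos|contact"; python3 jog.py '0 14 0 0;0 27 0 0;0 27 0 0'|grep -E "ee_pos|contact"; python3 -c "
from h import *
st()"; python3 jog.py '0 0 -22 0;0 0 -45 0;0 -35 -45 0;0 -72 -45 0;0 -72 -45 0'|grep -E "ee_pos|contact"
```

```text
ee_pos: [455.2, 296.3, 142.2]
contact_force: [-4.6, 1.7, 4.5]
ee_pos: [481.7, 288.0, 140.4]
contact_force: [-4.8, -0.1, -1.6]
t 18.18 ee [481.7 288.  140.4] rpy [-1.798e+02  1.000e-01  7.700e+01] shaker [np.float64(-76.1), np.float64(-0.3)] F [-4.8 -0.1 -1.6] w -0.3 1.8484654650092125
ee_pos: [411.5, 305.8, 187.0]
contact_force: [0.2, -0.2, 0.1]
```

```bash
for k in a; do python3 jog.py '0 0 22 0;0 0 45 0;0 15 45 0;0 30 45 0;0 45 45 0'|grep -E "ee_pos|contact"; python3 jog.py '0 14 0 0;0 27 0 0;0 27 0 0'|grep -E "ee_pos|contact"; python3 -c "
from h import *
st()"; python3 jog.py '0 0 -22 0;0 0 -45 0;0 -35 -45 0;0 -72 -45 0;0 -72 -45 0'|grep -E "ee_pos|contact"; done
```

```text
ee_pos: [456.1, 296.3, 142.8]
contact_force: [-5.8, 2.3, 4.9]
ee_pos: [482.7, 287.8, 141.1]
contact_force: [-3.3, 0.6, -0.9]
t 19.8 ee [482.7 287.8 141.1] rpy [-1.799e+02  1.000e-01  7.690e+01] shaker [np.float64(-75.2), np.float64(-0.2)] F [-3.3  0.6 -0.9] w -0.2 1.478367056697607
ee_pos: [411.7, 306.1, 187.4]
contact_force: [0.8, 0.6, 0.4]
```

```bash
python3 jog.py '0 0 22 0;0 0 45 0;0 15 45 0;0 30 45 0;0 45 45 0'|grep -E "ee_pos|contact"; python3 jog.py '0 14 0 0;0 27 0 0;0 27 0 0'|grep -E "ee_pos|contact"; python3 -c "
from h import *
st()"; python3 jog.py '0 0 -22 0;0 0 -45 0;0 -35 -45 0;0 -72 -45 0;0 -72 -45 0'|grep -E "ee_pos|contact"
python3 - <<'E'
from h import *
t=arm.grab_frame('top'); t0=cv2.imread('pics/top0.png')[:,:,::-1]
np.save('t319.npy',t)
# cap blue centroid, before/after
def blue(f):
    g=f.astype(float); w=np.clip(g[...,2]-g[...,0]-60,0,None); m=np.zeros_like(w); m[168:188,188:208]=w[168:188,188:208]
    v,u=np.mgrid[:384,:512]; return (u*m).sum()/m.sum(),(v*m).sum()/m.sum()
print(blue(t0),blue(t))
# profiles along shaker y at pad height
for n,f in(("0",t0),("now",t)):
    for x in (35,25):
        ys=np.arange(-100,101,2.5); uv=proj("top",W(P,[(x,y,128) for y in ys])).astype(np.float32)
        pr=cv2.remap(np.ascontiguousarray(f).astype(np.float32).mean(2).astype(np.float32),uv[:,0].copy(),uv[:,1].copy(),cv2.INTER_LINEAR).ravel()
        print(n,x,pr.astype(int).tolist())
E
```

```text
ee_pos: [456.4, 296.4, 143.0]
contact_force: [-5.5, 1.5, 4.0]
ee_pos: [482.7, 288.0, 141.3]
contact_force: [-3.7, 0.8, -0.7]
t 21.43 ee [482.7 288.  141.3] rpy [-179.9    0.    77. ] shaker [np.float64(-75.2), np.float64(-0.0)] F [-3.7  0.8 -0.7] w 0.3 1.568958219140768
ee_pos: [411.8, 306.2, 187.6]
contact_force: [0.9, 0.4, 0.9]
(np.float64(196.5580997025151), np.float64(178.01397277562427)) (np.float64(196.0330290010741), np.float64(177.75859291084856))
0 35 [229, 131, 102, 186, 241, 236, 235, 235, 235, 235, 236, 236, 236, 234, 235, 237, 243, 207, 20, 29, 68, 141, 193, 135, 47, 42, 76, 130, 186, 220, 224, 222, 223, 223, 180, 89, 163, 165, 165, 166, 162, 159, 159, 159, 160, 162, 162, 159, 161, 168, 164, 147, 132, 107, 37, 22, 36, 66, 126, 229, 233, 234, 236, 236, 238, 234, 160, 125, 128, 124, 94, 138, 205, 239, 236, 235, 235, 230, 230, 235, 235]
0 25 [196, 170, 148, 161, 242, 237, 236, 237, 200, 141, 147, 175, 175, 186, 204, 221, 239, 203, 76, 36, 63, 135, 247, 73, 52, 82, 116, 149, 203, 218, 221, 221, 221, 223, 223, 135, 101, 138, 162, 159, 157, 161, 162, 160, 160, 160, 161, 160, 1
[... 267 characters left out ...]
8, 35, 63, 128, 254, 73, 44, 84, 145, 209, 222, 223, 221, 222, 207, 148, 110, 152, 164, 163, 162, 159, 160, 159, 158, 161, 162, 160, 159, 160, 166, 169, 150, 117, 85, 93, 164, 239, 223, 235, 236, 237, 204, 125, 127, 131, 125, 117, 144, 230, 239, 236, 235, 234, 231, 226, 235, 236, 236, 235, 235]
now 25 [206, 228, 233, 219, 162, 103, 207, 239, 236, 236, 236, 235, 203, 208, 192, 144, 151, 181, 115, 61, 45, 43, 70, 117, 204, 130, 53, 92, 171, 206, 219, 222, 221, 222, 226, 208, 119, 120, 160, 160, 160, 159, 161, 161, 160, 160, 160, 161, 162, 163, 168, 179, 164, 125, 84, 76, 139, 241, 233, 240, 238, 221, 192, 214, 159, 123, 121, 118, 145, 226, 239, 236, 236, 236, 233, 222, 228, 237, 237, 229, 201]
```

The right pad has stopped moving while its bar has gone about 7 mm in. The cap shifted about 1.5 mm to +y, so the right pad touched first, at roughly 0.42 turn. One full turn is therefore about half a turn past first touch. For the final stroke I'll stop at the zero-angle reference (shaker x -108.5).

```bash
python3 jog.py '0 0 22 0;0 0 46 0;0 12 46 0;0 24 46 0;0 30 46 0'|grep -E "ee_pos|contact"; python3 jog.py '0 4 0 0;0 4 0 0;0 4 0 0'|grep -E "ee_pos|contact"; python3 -c "
from h import *
for i in range(3): st();arm.grab_frame('top')"
```

```text
ee_pos: [439.0, 299.9, 141.6]
contact_force: [-8.2, 1.5, 7.4]
ee_pos: [446.2, 297.7, 141.0]
contact_force: [-1.8, 1.2, 1.8]
t 23.1 ee [446.2 297.7 141. ] rpy [ 1.799e+02 -1.000e-01  7.700e+01] shaker [np.float64(-112.9), np.float64(1.3)] F [-1.8  1.2  1.8] w 0.1 0.9283564891666174
t 23.15 ee [446.1 297.4 140.7] rpy [ 1.799e+02 -1.000e-01  7.700e+01] shaker [np.float64(-113.0), np.float64(0.9)] F [-0.3  1.2  0.2] w 0.4 0.6075049750506878
t 23.2 ee [445.9 297.  140.4] rpy [179.9  -0.   77. ] shaker [np.float64(-113.0), np.float64(0.6)] F [-0.3  0.9  0.9] w 0.0 0.33141346648335457
```

```bash
python3 jog.py '0 2 0 0;0 2 0 0'|grep -E "contact"; python3 -c "
from h import *
st()"; python3 jog.py '0 1.5 0 0;0 1.5 0 0'|grep -E "contact"; python3 -c "
from h import *
st()"
```

```text
contact_force: [-4.0, -0.0, 2.2]
t 23.5 ee [446.  296.7 139.8] rpy [-179.9    0.    77. ] shaker [np.float64(-112.8), np.float64(0.2)] F [-4.  -0.   2.2] w -0.2 1.858670487999916
contact_force: [-4.0, -0.0, 3.4]
t 23.75 ee [447.6 296.5 139.8] rpy [-180.     0.    77.1] shaker [np.float64(-111.2), np.float64(0.4)] F [-4.  -0.   3.4] w 0.3 2.2726745975523954
```

```bash
python3 jog.py '0 1.5 0 0;0 1.5 0 0'|grep -E "contact"; python3 -c "
from h import *
st()"; python3 jog.py '0 0.8 0 0;0 0.8 0 0'|grep -E "contact"; python3 -c "
from h import *
st()"
```

```text
contact_force: [-4.4, 0.9, 3.1]
t 24.0 ee [449.6 296.2 139.9] rpy [180.  -0.  77.] shaker [np.float64(-109.3), np.float64(0.6)] F [-4.4  0.9  3.1] w 0.0 2.1174342837184668
contact_force: [-4.0, 0.3, 2.0]
t 24.25 ee [450.4 296.1 139.9] rpy [180.  -0.  77.] shaker [np.float64(-108.4), np.float64(0.6)] F [-4.   0.3  2. ] w -0.1 2.092100428417325
```

At the reference. I back off, lift, move the arm clear to the right and front, and compare with the first pictures.

```bash
python3 jog.py '0 -10 0 0;0 -30 0 0;0 -30 -40 0;0 -30 -90 0;0 -30 -90 0'|grep -E "ee_pos|contact"; python3 jog.py '55 0 -20 0;110 0 -20 0;165 0 -20 0;220 0 -20 0;270 0 -20 0'|grep -E "ee_pos"; python3 jog.py '0 0 0 0;0 0 0 0;0 0 0 0'|grep -E "ee_pos|contact"
python3 - <<'E'
from h import *
s=arm.grab_frame('scene');t=arm.grab_frame('top');s0=cv2.imread('pics/scene0.png')[:,:,::-1];t0=cv2.imread('pics/top0.png')[:,:,::-1]
f=lambda s,u,v:cv2.resize(s[v-20:v+20,u-27:u+26,::-1],(400,300),interpolation=cv2.INTER_CUBIC)
cv2.imwrite('pics/c8.png',np.vstack([np.hstack([f(s0,195,197),f(s,195,197)]),np.hstack([f(t0,192,218),f(t,192,218)])]))
E
```

```text
ee_pos: [424.2, 304.3, 234.0]
contact_force: [-0.1, -0.1, 0.4]
ee_pos: [481.9, 567.6, 248.2]
ee_pos: [482.3, 564.2, 250.2]
contact_force: [0.4, -0.2, -0.1]
```

View pics/c8.png

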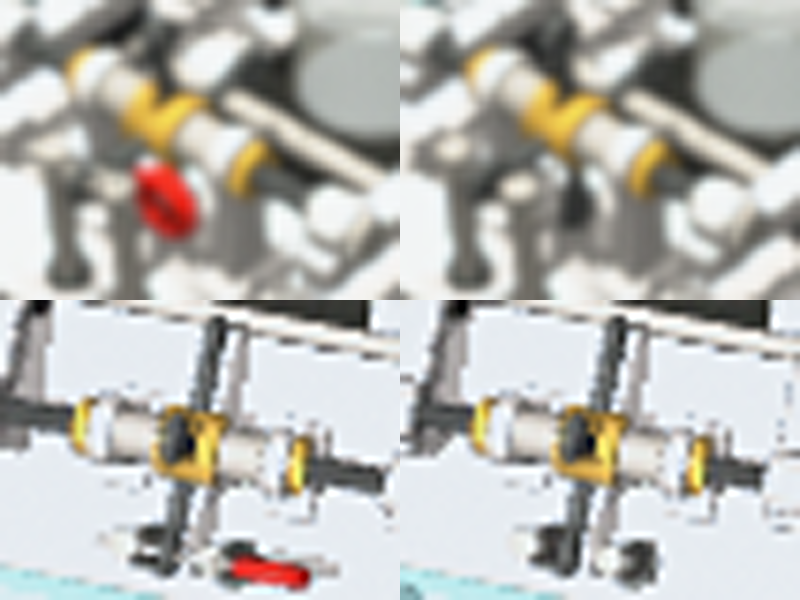

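The sleeve matches its as-found look: upper eye at (178,440) before, (577,437) now. The front spoke lies between the studs. I'll check the angle at sub-pixel level, plus the bottle and the bystanders.

Run:
```python
from h import *
s=arm.grab_frame('scene');t=arm.grab_frame('top');s0=cv2.imread('pics/scene0.png')[:,:,::-1];t0=cv2.imread('pics/top0.png')[:,:,::-1]
def dk(f,n,X,r=5):
    u,v=proj(n,W(P,[X]))[0]; u,v=int(round(u)),int(round(v)); g=f[v-r:v+r+1,u-r:u+r+1].max(2).astype(float); w=np.clip(110-g,0,None); y,x=np.mgrid[-r:r+1,-r:r+1]
    return round(u+(w*x).sum()/w.sum(),2),round(v+(w*y).sum()/w.sum(),2)
for k in (4,5): print(dk(t0,'top',(-85,0,178),k),dk(t,'top',(-85,0,178),k))
a,b=[proj('top',W(P,[(-85+d,0,174)]))[0] for d in (0,3.66)]; print("5deg shift top",b-a)
def blue(f):
    g=f.astype(float); w=np.clip(g[...,2]-g[...,0]-60,0,None); m=np.zeros_like(w); m[168:188,188:208]=w[168:188,188:208]
    v,u=np.mgrid[:384,:512]; return round((u*m).sum()/m.sum(),2),round((v*m).sum()/m.sum(),2)
print("cap",blue(t0),blue(t)); print("clip",red('top',(215,200,290,275),t),red('scene',(200,230,290,330),s),tri(red('scene',(200,230,290,330),s),red('top',(215,200,290,275),t),(420,70,5))[0])
d=np.abs(t.astype(int)-t0).max(2)>50; 
for n,b in dict(timer=(133,195,155,222),calc=(335,200,380,230),tape=(308,170,330,190)).items(): print(n,d[b[1]:b[3],b[0]:b[2]].sum())
st()
```

```text
(np.float64(188.84), np.float64(216.49)) (np.float64(188.86), np.float64(216.41))
(np.float64(188.64), np.float64(216.46)) (np.float64(188.68), np.float64(216.38))
5deg shift top [ 0.27905783 -1.28117228]
cap (np.float64(196.56), np.float64(178.01)) (np.float64(196.05), np.float64(177.75))
clip [264.97716093 229.64950808] [254.15143802 259.51348944] [435.11302642  69.03075605   3.47214624]
timer 133
calc 0
tape 0
t 26.07 ee [481.7 565.2 250.7] rpy [ 1.8e+02 -1.0e-01  7.7e+01] shaker [np.float64(-137.6), np.float64(270.0)] F [-0.  -0.3 -0.5] w -0.2 0.0
```

```bash
python3 -c "
from bench import arm
print(arm.job_done())"
```

```text
the job is handed in; nothing more can be done
None
```

The job is handed in: the clip lies flat on the bench right of the shaker, and the sleeve is tightened one full turn (about half a turn past the right pad's first touch), with a spoke level between the studs to within about half a degree and the bottle still on the platform, shifted about 1.5 mm to the left.

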